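# Uncap the board tester and load a board on its tooling pins

## Task

Get the tester ready for its next board: pull the black clip-on cover straight up off the probe block and stand it, open side down, in the shallow grey tray. Then take the power-supply board from the foam pad by its heat sink and seat it fully down on the fixture's two tooling pins, terminal block to the left as it lies now, and let go. Lower both things to rest rather than dropping them, and leave the tape, the screwdriver and the bottle where they are.

Things in the scene. Friction and masses are not known exactly. Their poses are not given: they have to be found in the camera images.
- fixture: The fixed test fixture: a black box 150 (x) x 280 (y) x 63 mm high with an aluminium deck. Origin: centre of its underside; x away from the robot, y along it to the robot's left. Mid-deck stands the probe block, 40 (x) x 84 (y) mm, top at z 93, probe tips to z 97. At each end (y = +-114 mm) is an open toggle clamp up to z 143 mm, its red handle reaching y = +-175 mm
- cover_mid (a point): Centre, half-way up (38 mm above the lower edge), of the loose probe cover: a black hood open below, 53 (x) x 94 (y) x 40 mm high, with a solid grip rib on top 18 (x) x 60 (y) x 36 mm high; 76 mm high in all, about 90 g. Axes as the fixture's. It starts snapped over the probe block, lower edge on the deck. About 10 N straight up frees its spring catch within 6 mm; 36 mm of lift clears the block
- board_mid (a point): Centre, half-way up (19 mm above the underside), of the loose board: green, 76 (x) x 150 (y) x 3.2 mm, flat on the pad. At its centre a finned aluminium heat sink, 28 (x) x 70 (y), its top 38 mm above the underside. y points along the board to the end with the dark terminal block (42 x 16 x 14 mm); two capacitors 22 mm tall stand at the other end. About 220 g
- hole_a (a point): Centre, at the board's underside, of the 9 mm tooling hole at the terminal-block end, 62 mm along +y and 25 mm along -x from the board's centre; it goes on pin A
- hole_b (a point): Centre, at the board's underside, of the 9 mm tooling hole at the other end, 62 mm along -y and 15 mm along +x from the board's centre; it goes on pin B
- pin_a (a point): Top of the shoulder of tooling pin A, at the left (+y) end of the probe block; axes as the fixture's, 98 mm above the bench. The shoulder is 14 mm wide; the pin above it is 6 mm thick and 14.5 mm tall, the last 5.5 mm tapered to 2 mm. The seated board's underside rests on this shoulder
- pin_b (a point): Top of the shoulder of tooling pin B, at the right (-y) end, same sizes and height as pin A
- tray: Shallow grey open tray, fixed, 120 (x) x 160 (y) x 22 mm, wall 3 mm, floor 3 mm thick; origin at the centre of its underside on the bench
- pad: Charcoal foam pad, fixed, 120 x 200 x 8 mm, on which the board starts; origin at the centre of its underside
- tape: Bystander: roll of tan tape lying flat, 100 mm across, 24 mm high; origin at the centre of its underside
- driver: Bystander: black screwdriver 180 mm long lying on the bench; origin at its middle, x along it towards the tip
- flask: Bystander: white plastic bottle, 60 mm across, 140 mm tall; origin at the centre of its underside
Not all that is in view belongs to the job. There is more than one size of the part that bears board_mid; the job needs the smallest.

How it is judged (in metres and radians):
On the way, in this order (a step that is already met when the one before it is completed fails the run):
1. The cover has come off the probe block: it is lifted clear above it (z of cover_mid in the frame of fixture above 0.14 m), for 0.1 s.
2. The cover stands open side down on the tray's floor, let go (z of cover_mid in the frame of tray between 0.036 and 0.046 m and x of cover_mid in the frame of tray between -0.045 and 0.045 m and y of cover_mid in the frame of tray between -0.06 and 0.06 m and angle between cover_mid's own z axis and vertical below 0.1 rad and contact force between the fingers and cover below 0.1 N), for 0.2 s.
3. The board is down on the shoulders of both pins, let go (horizontal distance between hole_a and pin_a below 0.003 m and horizontal distance between hole_b and pin_b below 0.003 m and z of hole_a in the frame of pin_a below 0.002 m and z of hole_b in the frame of pin_b below 0.002 m and angle between board_mid's own z axis and vertical below 0.04 rad and contact force between the fingers and board below 0.1 N), for 0.2 s.
At the end, for the whole second after the job is handed in: The cover stands open side down on the tray's floor, inside its walls, and the board lies level (within 2.3 degrees) on the fixture with hole A on pin A and hole B on pin B (each centre within 3 mm) and its underside within 2 mm of the shoulders; both are at rest (z of cover_mid in the frame of tray between 0.036 and 0.046 m and x of cover_mid in the frame of tray between -0.045 and 0.045 m and y of cover_mid in the frame of tray between -0.06 and 0.06 m and angle between cover_mid's own z axis and vertical below 0.1 rad and horizontal distance between hole_a and pin_a below 0.003 m and horizontal distance between hole_b and pin_b below 0.003 m and z of hole_a in the frame of pin_a below 0.002 m and z of hole_b in the frame of pin_b below 0.002 m and angle between board_mid's own z axis and vertical below 0.04 rad and linear speed of each of board, cover below 0.02 m/s); the robot touches nothing.
It fails at once if The board is dropped: it moves faster than 0.45 m/s with no finger on it (linear speed of board above 0.45 m/s and contact force between the fingers and board below 0.05 N).
It fails at once if The cover is dropped: it moves faster than 0.5 m/s with no finger on it (linear speed of cover above 0.5 m/s and contact force between the fingers and cover below 0.05 N).
It fails at once if The tape, the screwdriver or the bottle is moved more than 25 mm (distance of any of tape, driver, flask from where it was at the start of the episode above 0.025 m).
It also fails if it takes over 67 s, if anything falls off the work surface, if the arm or the gripper's body presses on something with over 40 N, if the wrist force passes 120 N, or if a joint passes its speed limit or range.

## Robot

A 6-joint arm with a two-finger parallel gripper is mounted at the origin on the work surface. World frame = base frame: x ahead of the robot, y to its left, z up, the work surface at z = 0. Lengths are in mm, angles in rad, forces in N, time in s.
With the tool pointing down it reaches from about 350 to 875 mm from the base axis. Payload 4.2 kg.
Tool frame: the origin (TCP) lies at the very end of the fingers, on their centre line; the grasp point (between the pads) lies 19 mm behind it; y points along the fingers, z is the direction in which the jaws open and shut, and the axes are right-handed (so a half turn about y gives the same grasp; the last joint's range is limited). The gripper opens to 85 mm and grips with 20 to 120 N. Pads are 22 mm wide; open, the fingers measure 114 mm over their backs; the gripper's body (76 mm by 85 mm) begins 54 mm behind the grasp point. The pads swing forward as they close: fully open they stand 13 mm farther back than shut.
Start: joints at [-0.968, 0.385, 0.008, 0, -1.194, -0.259], TCP at [210.682, -588.398, 231.312] pointing down, gripper open.
Joint ranges: [-3.14, 3.14], [-1.21, 2.06], [-1.07, 1.41], [-3.16, 2.05], [-2.99, -0.16], [-3.1, 3.1]. Speed limits (rad/s): [2.79, 2.79, 3.14, 3.14, 3.14, 3.14].

## Interface

Orientations are given as a unit quaternion [x, y, z, w].
In Python, from bench import arm gives the robot as it stands.
- The arm moves only by the shell command python3 -m creep 'ROWS'. ROWS is JSON, a list of rows, each an object with "delta_pos": the shift along the tool's x, y, z in mm, a list of three; "rot": the turn, a rotation vector about the tool's x, y, z in rad, a list of three; "jaw": the finger opening in mm, from 0 to 85.4. A call has exactly 10 rows; each row shifts and turns the commanded pose from where the row before left it, along the tool's axes as they then stand; what a row does not reach is not made up. A row lasts 1/12 s, in which the tool goes at most 41.7 mm and 7.16 degrees, less where a joint would pass 70% of its speed; a pose out of reach is approached as far as the arm can. A call is refused whole if a number of a shift passes 41.7 or a number of a turn 0.125, either way. A call with a gripper value outside its range is refused whole. The fingers move at their own pace and stop on an object; the grip force is fixed at half the most. Time passes only in rows, so rows that do not move let the fingers close, or fill a call up. It gives the time, the measured TCP pose, the force and the opening at its end, in the units of the state.
- arm.read_state(): the state, without advancing time (a new reading comes with each control period).
- arm.get_image(name): name is "scene" or "top"; returns the picture (420x560x3 uint8, red, green, blue); there is no depth.
- arm.calibration(name): a dict with "intrinsics" (3x3 intrinsics, pixels), "R" (3x3) and "t" (3): a world point X has camera coordinates R X + t. Camera axes: x right, y down, z forward; pixel columns grow to the right and rows downward; lengths in mm; the calibration is good to about 2 mm. A picture is of the moment at which its call begins. calibration takes no time and is no camera call.
- arm.job_done(): hands the job in, once; it reports no verdict.
Trained networks look in the newest picture that a camera, given by its name, has taken for a name from the list of things; names that differ only in an ending like _2 or _b are one class to them, and where a whole thing is asked for, a point or a joint stands for the part that bears it (a point fixed in the world has none). Each returns a list of dicts, best first, with "p" (0 to 1); they miss things now and then, are a little off and sometimes report something else, mostly with a low value. They report only what shows in the picture. A call takes as long as a camera call. They do not tell look-alikes from the thing itself.
- arm.find_in(camera, target): "location" ([column, row] in pixels, amid what is visible of it).
- arm.masks_of(camera, target): "pixels" (420x560 bool, what is visible of it) and "location" ([column, row] in pixels, amid what is visible of it).
The state is a dict: "clock": time; "joints": joint angles; "joint_vel": joint speeds; "joint_efforts": joint torques, N m; "position": TCP position; "ee_rot": TCP orientation; "contact_force": force on the tool from outside, world axes, zero at the start; "wrist_torque": the same for the moment, N m; "gripper_width": finger opening in mm.
Only numpy, scipy, OpenCV 4.12 (cv2) and the standard library are available. Lean on these libraries where they do the work, as an engineer would, in place of code of your own. Each camera call takes 0.05 s, during which the arm holds its last target. There are 200 camera calls.

## Working session

There is one attempt and no reset: what is moved stays moved. The work goes in short steps, Python scripts to look and compute and a shell command to move; the robot and the scene stay as the last step left them, time stands still between calls to the robot, and variables do not carry over. Pictures are saved under pics/ and viewed, about 8 in all and at most 12, crops included, and the job is handed in when it is done.

```bash
mkdir -p pics; ls
python3 - <<'E'
from bench import arm
import cv2,numpy as np
for n in("scene","top"):
    cv2.imwrite(f"pics/{n}0.png",arm.get_image(n)[:,:,::-1])
    c=arm.calibration(n);print(n,np.array(c["intrinsics"]).round(1).tolist(),np.array(c["R"]).round(4).tolist(),np.array(c["t"]).round(1).tolist())
    for t in("fixture","cover_mid","board_mid","hole_a","hole_b","pin_a","pin_b","tray","pad","tape","driver","flask"):
        print(t,[(np.round(d["location"],1).tolist(),round(d["p"],2)) for d in arm.find_in(n,t)])
print(arm.read_state())
E
```

```text
pics
scene [[534.1, 0.0, 275.3], [0.0, 534.1, 209.1], [0.0, 0.0, 1.0]] [[0.6261, 0.7796, 0.0137], [0.6355, -0.5, -0.5883], [-0.4518, 0.377, -0.8085]] [-346.7, -178.5, 1851.3]
fixture [([310.7, 291.4], 0.92), ([387.7, 218.4], 0.32), ([169.3, 299.8], 0.29)]
cover_mid [([305.3, 276.1], 0.71)]
board_mid [([413.4, 177.7], 0.87), ([290.0, 149.4], 0.68), ([322.4, 191.2], 0.63)]
hole_a [([414.7, 178.9], 0.97), ([291.4, 145.5], 0.92), ([320.4, 194.0], 0.66)]
hole_b [([414.7, 178.9], 0.97), ([291.4, 145.5], 0.92), ([320.4, 194.0], 0.66)]
pin_a [([307.1, 291.3], 0.96)]
pin_b [([307.1, 291.3], 0.96)]
tray [([170.8, 301.7], 0.92), ([307.5, 288.9], 0.19)]
pad [([316.7, 184.8], 0.92)]
tape [([246.7, 229.9], 0.92), ([317.2, 181.8], 0.71)]
driver [([318.8, 193.5], 0.68), ([187.2, 365.4], 0.63), ([309.8, 287.3], 0.41)]
flask [([385.9, 220.3], 0.91)]
top [[506.8, 0.0, 275.1], [0.0, 506.8, 208.2], [0.0, 0.0, 1.0]] [[0.0159, -0.9998, -0.0081], [-0.9976, -0.0154, -0.0678], [0.0677, 0.0091, -0.9977]] [100.0, 471.0, 1811.5]
fixture [([302.3, 160.7], 0.96)]
cover_mid [([299.4, 149.7], 0.9)]
board_mid [([147.
[... 474 characters left out ...]
52.8], 0.66)]
{'clock': 1.3, 'joints': array([-9.68385559e-01,  3.84724078e-01,  7.91141227e-03, -1.00396823e-05,
       -1.19396656e+00, -2.58606616e-01]), 'joint_vel': array([-0.00019102, -0.00134078, -0.00010479, -0.00026788,  0.00060971,
        0.00133509]), 'joint_efforts': array([ 3.99428409e-04, -3.92091572e+01,  1.88614100e+01,  4.19061944e+00,
       -4.68855342e-04, -1.54125107e-06]), 'position': array([ 210.70152127, -588.4070137 ,  231.30051215]), 'ee_rot': array([ 0.69668921,  0.12095959, -0.12094854, -0.69668097]), 'contact_force': array([ 0.56614954,  0.06078871, -0.17491861]), 'wrist_torque': array([ 0.0029288 ,  0.01603075, -0.00520919]), 'gripper_width': 85.63083792079316}
```

```bash
python3 -c "
import cv2,numpy as np
a=cv2.imread('pics/top0.png')[100:330,100:470]
cv2.imwrite('pics/a.png',cv2.resize(a,None,fx=2.1,fy=2.1,interpolation=2))
a=cv2.imread('pics/scene0.png')[120:400,110:460]
cv2.imwrite('pics/b.png',cv2.resize(a,None,fx=2.1,fy=2.1,interpolation=2))"
```

```text
(no output)
```

View pics/a.png

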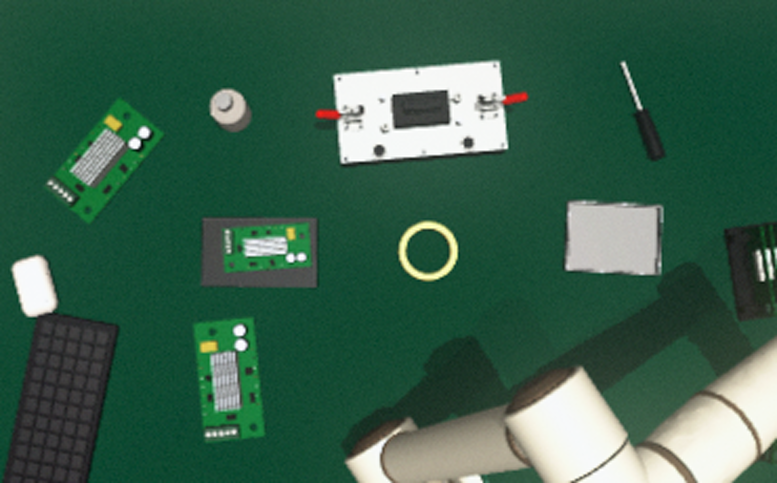

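View pics/b.png

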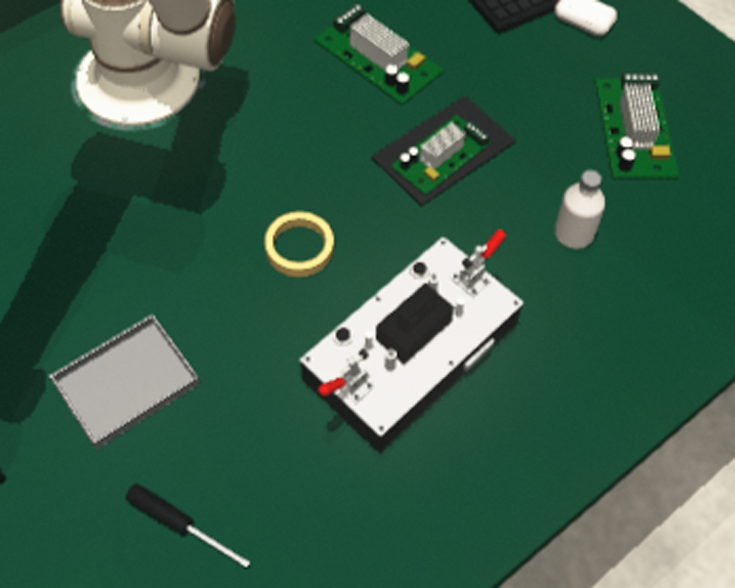

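Candidates for the board (top px): (148,177) rotated, loose on the bench and large; (207,280) loose on the bench and large; (227,217) small and on the foam pad. I choose the one on the pad. Its terminal block is at the left (+y) and its capacitors at the right. The cover is at (300,150), the tray at (392,210), and the pins stand around the cover.

```bash
cat > h.py <<'E'
from bench import arm
import cv2,numpy as np
def cal(n):
    c=arm.calibration(n);return [np.array(c[k],float) for k in("intrinsics","R","t")]
def plane(n,px,z):
    K,R,t=cal(n);px=np.atleast_2d(np.asarray(px,float))
    d=(R.T@np.linalg.inv(K)@np.c_[px,np.ones(len(px))].T).T;C=-R.T@t
    return C+d*((z-C[2])/d[:,2])[:,None]
def proj(n,X):
    K,R,t=cal(n);p=(K@(R@np.atleast_2d(X).T+t[:,None])).T;return p[:,:2]/p[:,2:]
def rect(n,mask,z):
    k,l,s,c=cv2.connectedComponentsWithStats(mask.astype(np.uint8))
    i=1+np.argmax(s[1:,4]);cs,_=cv2.findContours((l==i).astype(np.uint8),0,1)
    cnt=max(cs,key=cv2.contourArea)[:,0]
    P=plane(n,cnt,z)[:,:2].astype(np.float32);r=cv2.minAreaRect(P)
    return np.round(r[0],1),np.round(r[1],1),round(r[2],1),s[i,4]
def win(m,x0,x1,y0,y1):
    o=np.zeros_like(m);o[y0:y1,x0:x1]=m[y0:y1,x0:x1];return o
E
python3 - <<'E'
from h import *
for n,w in(("top",dict(f=(245,360,120,185),b=(190,260,195,245),t=(360,425,190,235))),("scene",dict(f=(245,365,225,340),b=(280,360,160,225),t=(130,210,265,335)))):
    im=cv2.imread(f"pics/{n}0.png");hsv=cv2.cvtColor(im,cv2.COLOR_BGR2HSV);H,S,V=cv2.split(hsv)
    f=(S<60)&(V>150)
    f=cv2.morphologyEx(f.astype(np.uint8),cv2.MORPH_OPEN,np.ones((3,3)))>0
    print(n,"deck",rect(n,win(f,*w["f"]),63))
    g=(S>110)&(V>80) if n=="scene" else (S>110)&(V>75)
    dark=(V<75)&(S<90)
    x0,x1,y0,y1=w["b"];cy,cx=(y0+y1)//2,(x0+x1)//2
    print("board px",hsv[cy-12:cy+12:6,cx-20:cx+20:5].tolist()[1], "bench",hsv[cy,x0-4].tolist())
    print("tray",rect(n,win((S<60)&(V>90),*w["t"]),3))
    d=(V<60)&(S<120)
    wf=w["f"]; k=win(d,wf[0]+25,wf[1]-25,wf[2]+10,wf[3]-20)
    print("coverdark",rect(n,k,110))
for n,x in(("top",(240,365,115,185)),("scene",(265,345,225,310))):
    im=cv2.imread(f"pics/{n}0.png");c=im[x[2]:x[3],x[0]:x[1]]
    cv2.imwrite(f"pics/c_{n}.png",cv2.resize(c,None,fx=6,fy=6,interpolation=2))
a=cv2.imread("pics/c_top.png");b=cv2.imread("pics/c_scene.png");print(a.shape,b.shape)
E
```

```text
top deck (array([665. ,  22.6]), array([151.9, 283. ]), 5.7, np.int32(2756))
board px [[62, 49, 84], [71, 104, 91], [72, 118, 164], [96, 12, 219], [100, 4, 184], [85, 8, 203], [90, 9, 227], [60, 130, 137]] bench [77, 203, 73]
tray (array([ 461.1, -316.4]), array([164.1, 124. ]), 87.8, np.int32(1496))
coverdark (array([657.3,  24.8]), array([62.4, 16.5]), 84.4, np.int32(34))
scene deck (array([661.2,  26. ]), array([152. , 281.4]), 5.7, np.int32(3403))
board px [[90, 10, 51], [60, 5, 48], [70, 31, 49], [54, 34, 187], [23, 19, 179], [25, 22, 150], [33, 22, 103], [68, 183, 57]] bench [76, 171, 79]
tray (array([ 447.3, -306.9]), array([164.5, 122.8]), 87.8, np.int32(2109))
coverdark (array([671.5,  16.4]), array([ 61. , 105.2]), 5.8, np.int32(719))
(420, 750, 3) (510, 480, 3)
```

View pics/c_top.png

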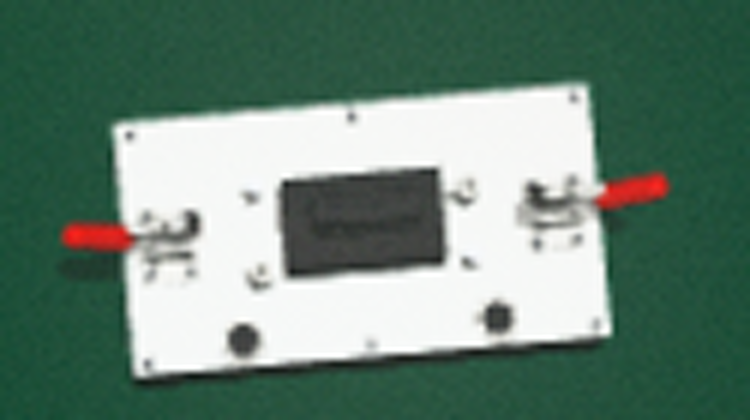

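View pics/c_scene.png

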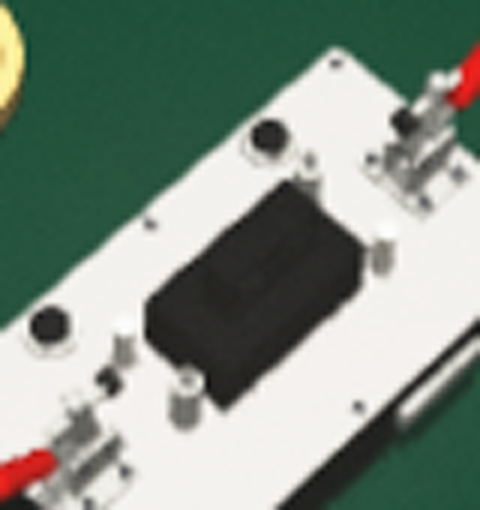

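Top view: the shouldered pin A is at about (283,161) px, on the near left, and pin B at (317,147), on the far right. The thinner posts on the other diagonal are not pins. The deck outline gives a yaw of about +5.7°. The scene view agrees, with A at about (316,253) and B at (296,289).

Run:
```python
from h import *
yaw=np.radians(5.7);Rm=np.array([[np.cos(yaw),-np.sin(yaw)],[np.sin(yaw),np.cos(yaw)]])
F={"top":(665,22.6),"scene":(661.2,26)}
px={"top":{"A":(240+258/6,115+277/6),"B":(240+463/6,115+190/6)},"scene":{"A":(265+308/6,225+178/6),"B":(265+185/6,225+388/6)}}
for n in px:
    C=-cal(n)[1].T@cal(n)[2];print(n,"cam",C.round())
    for k,p in px[n].items():
        P=plane(n,p,98)[0,:2];print(k,P.round(1),"fix frame",(Rm.T@(P-F[n])).round(1))
    w=dict(top=(190,260,195,245),scene=(280,360,160,225))[n]
    tw=dict(top=(360,425,190,235),scene=(130,210,265,335))[n]
    im=cv2.imread(f"pics/{n}0.png");H,S,V=cv2.split(cv2.cvtColor(im,cv2.COLOR_BGR2HSV))
    print("tray z22",rect(n,win((S<60)&(V>90),*tw),22))
    pad=win((S<80)&(V<80),*w).astype(np.uint8)
    k,l,s,c=cv2.connectedComponentsWithStats(pad);i=1+np.argmax(s[1:,4])
    cs,_=cv2.findContours((l==i).astype(np.uint8),0,1);pts=np.vstack(cs)
    hull=np.zeros_like(pad);cv2.fillConvexPoly(hull,cv2.convexHull(pts),1)
    print("pad",rect(n,hull,8))
    er=cv2.erode(hull,np.ones((3,3)))
    g=(er>0)&(S>90)&(V>60)&(H>35)&(H<90)
    g=cv2.morphologyEx(g.astype(np.uint8),cv2.MORPH_CLOSE,np.ones((9,9)))
    print("green",rect(n,g,11.2))
    x0,x1,y0,y1=w;cv2.imwrite(f"pics/d_{n}.png",cv2.resize(np.hstack([im[y0:y1,x0:x1],cv2.merge([g*255]*3)[y0:y1,x0:x1]]),None,fx=5,fy=5,interpolation=2))
    for t,z in(("cover_mid",101),("board_mid",27)):
        m=[d for d in arm.masks_of(n,t)]
        for d in m: print(t,d["p"],plane(n,d["location"],z).round(1).tolist(),d["pixels"].sum(), rect(n,d["pixels"],11.2) if t=="board_mid" else "")
```

```text
top cam [ 346.   91. 1840.]
A [627.8  81.9] fix frame [-31.1  62.7]
B [680.3 -35.9] fix frame [  9.4 -59.8]
tray z22 (array([ 459.9, -312.2]), array([162.4, 122.7]), 87.8, np.int32(1496))
pad (array([424.1, 322.8]), array([116. , 142.3]), 0.9, np.int32(1126))
green (array([429.7, 311.6]), array([76.2, 90.4]), 1.4, np.int32(427))
cover_mid 0.77 [[668.3, 20.5, 101.0]] 433 
board_mid 0.9 [[581.2, 560.7, 27.0]] 1641 (array([580.4, 564.4]), array([108.3, 209.2]), 51.8, np.int32(1641))
board_mid 0.73 [[203.4, 337.0, 27.0]] 1624 (array([205.2, 339.2]), array([205.7, 104.8]), 6.9, np.int32(1624))
board_mid 0.7 [[433.4, 285.7, 27.0]] 864 (array([433., 281.]), array([ 75.7, 150.2]), 4.8, np.int32(864))
scene cam [1167. -517. 1397.]
A [637.8  80.1] fix frame [-17.9  56.2]
B [686.4 -36.7] fix frame [ 18.9 -64.9]
tray z22 (array([ 457.1, -309.8]), array([162.2, 121.1]), 87.8, np.int32(2109))
pad (array([424.8, 297.2]), array([123.4, 202.3]), 0.5, np.int32(1794))
green (array([430.3, 287.4]), array([ 78.7, 154.8]), 4.9, np.int32(578))
cover_mid 0.9 [[664.4, 10.1, 101.0]] 779 
board_mid 0.83 [[219.1, 329.5, 27.0]] 1315 (array([208.1, 341.2]), array([214.6, 111.2]), 5.0, np.int32(1315))
board_mid 0.7 [[436.8, 283.7, 27.0]] 843 (array([433.2, 288.9]), array([ 76.9, 155.5]), 4.2, np.int32(843))
board_mid 0.6 [[592.7, 563.3, 27.0]] 1520 (array([580.6, 569.5]), array([107.3, 216.5]), 51.8, np.int32(1520))
```

View pics/d_top.png

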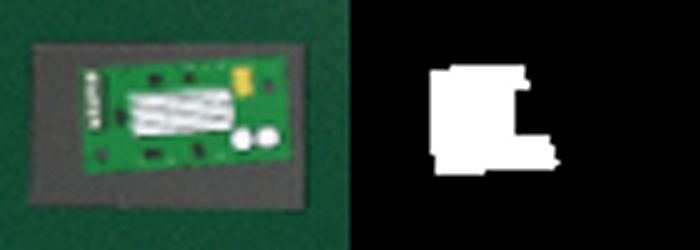

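```bash
cat >> h.py <<'E'
from scipy.spatial.transform import Rotation as Ro
def plan(target,yaw_deg):
    """turn about tool axes so tool y is down and jaws along yaw; then shift in the turned frame"""
    s=arm.read_state();R0=Ro.from_quat(s["ee_rot"]);A=R0.as_matrix();best=None
    for f in(0,180):
        a=np.radians(yaw_deg+f);z=np.array([np.cos(a),np.sin(a),0]);y=np.array([0,0,-1.]);x=np.cross(y,z)
        B=np.c_[x,y,z];rv=(R0.inv()*Ro.from_matrix(B)).as_rotvec()
        if best is None or np.linalg.norm(rv)<np.linalg.norm(best[0]): best=(rv,B)
    rv,B=best;d=np.array(target)-s["position"]
    print("pos",s["position"].round(1),"F",s["contact_force"].round(1),"w",round(s["gripper_width"],1),"t",round(s["clock"],2),"j",s["joints"].round(2))
    print("turn",rv.round(4),"shift(turned frame)",(B.T@d).round(1),"rows",np.ceil(np.linalg.norm(d)/41.7),"axes x",B[:,0].round(3),"z",B[:,2].round(3))
E
python3 -c "
from h import *
plan((663,24.3,231.3),5.7)"
```

```text
pos [ 210.7 -588.4  231.3] F [-0.3  0.3  0.6] w 85.5 t 1.5 j [-0.97  0.38  0.01 -0.   -1.19 -0.26]
turn [ 0.     -1.3265 -0.    ] shift(turned frame) [ 564.7    0.  -510.9] rows 19.0 axes x [-0.099  0.995  0.   ] z [-0.995 -0.099  0.   ]
```

```bash
python3 -m creep '[{"delta_pos":[0,0,0],"rot":[0,-0.125,0],"jaw":85},{"delta_pos":[0,0,0],"rot":[0,-0.125,0],"jaw":85},{"delta_pos":[0,0,0],"rot":[0,-0.125,0],"jaw":85},{"delta_pos":[0,0,0],"rot":[0,-0.125,0],"jaw":85},{"delta_pos":[0,0,0],"rot":[0,-0.125,0],"jaw":85},{"delta_pos":[0,0,0],"rot":[0,-0.125,0],"jaw":85},{"delta_pos":[0,0,0],"rot":[0,-0.125,0],"jaw":85},{"delta_pos":[0,0,0],"rot":[0,-0.125,0],"jaw":85},{"delta_pos":[0,0,0],"rot":[0,-0.125,0],"jaw":85},{"delta_pos":[0,0,0],"rot":[0,-0.125,0],"jaw":85}]'
python3 -m creep '[{"delta_pos":[0,0,0],"rot":[0,-0.0765,0],"jaw":85},{"delta_pos":[29.7,0,-26.9],"rot":[0,0,0],"jaw":85},{"delta_pos":[29.7,0,-26.9],"rot":[0,0,0],"jaw":85},{"delta_pos":[29.7,0,-26.9],"rot":[0,0,0],"jaw":85},{"delta_pos":[29.7,0,-26.9],"rot":[0,0,0],"jaw":85},{"delta_pos":[29.7,0,-26.9],"rot":[0,0,0],"jaw":85},{"delta_pos":[29.7,0,-26.9],"rot":[0,0,0],"jaw":85},{"delta_pos":[29.7,0,-26.9],"rot":[0,0,0],"jaw":85},{"delta_pos":[29.7,0,-26.9],"rot":[0,0,0],"jaw":85},{"delta_pos":[29.7,0,-26.9],"rot":[0,0,0],"jaw":85}]'
python3 -m creep '[{"delta_pos":[29.7,0,-26.9],"rot":[0,0,0],"jaw":85},{"delta_pos":[29.7,0,-26.9],"rot":[0,0,0],"jaw":85},{"delta_pos":[29.7,0,-26.9],"rot":[0,0,0],"jaw":85},{"delta_pos":[29.7,0,-26.9],"rot":[0,0,0],"jaw":85},{"delta_pos":[29.7,0,-26.9],"rot":[0,0,0],"jaw":85},{"delta_pos":[29.7,0,-26.9],"rot":[0,0,0],"jaw":85},{"delta_pos":[29.7,0,-26.9],"rot":[0,0,0],"jaw":85},{"delta_pos":[29.7,0,-26.9],"rot":[0,0,0],"jaw":85},{"delta_pos":[29.7,0,-26.9],"rot":[0,0,0],"jaw":85},{"delta_pos":[29.7,0,-26.9],"rot":[0,0,0],"jaw":85}]'
python3 -c "
from h import *
plan((663,24.3,115),5.7)
im=arm.get_image('scene')[:,:,::-1][200:340,240:380];cv2.imwrite('pics/e.png',cv2.resize(im,None,fx=4,fy=4,interpolation=2))
plan((663,24.3,115),5.7)"
```

```text
clock: 2.33
position: [210.7, -588.4, 231.3]
ee_rot: [-0.493, -0.507, 0.507, 0.493]
contact_force: [0.2, 0.7, 0.3]
gripper_width: 85.0
clock: 3.17
position: [425.9, -296.6, 231.7]
ee_rot: [0.475, 0.524, -0.524, -0.474]
contact_force: [0.5, -1.2, -0.2]
gripper_width: 85.0
clock: 4.0
position: [664.1, 25.7, 231.5]
ee_rot: [0.475, 0.524, -0.524, -0.474]
contact_force: [0.9, -0.3, -0.6]
gripper_width: 84.7
pos [664.1  25.7 231.5] F [ 0.9 -0.3 -0.6] w 84.7 t 4.0 j [ 0.28  0.45  0.12  0.   -1.23 -0.18]
turn [ 0.0002  0.0003 -0.    ] shift(turned frame) [ -1.3 116.5   1.2] rows 3.0 axes x [-0.099  0.995  0.   ] z [-0.995 -0.099  0.   ]
pos [668.2  31.  230.1] F [5.6 1.7 0.9] w 84.8 t 4.05 j [ 0.29  0.46  0.12  0.   -1.23 -0.18]
turn [0.0035 0.0052 0.0005] shift(turned frame) [ -6.2 115.1   5.9] rows 3.0 axes x [-0.099  0.995  0.   ] z [-0.995 -0.099  0.   ]
```

View pics/e.png

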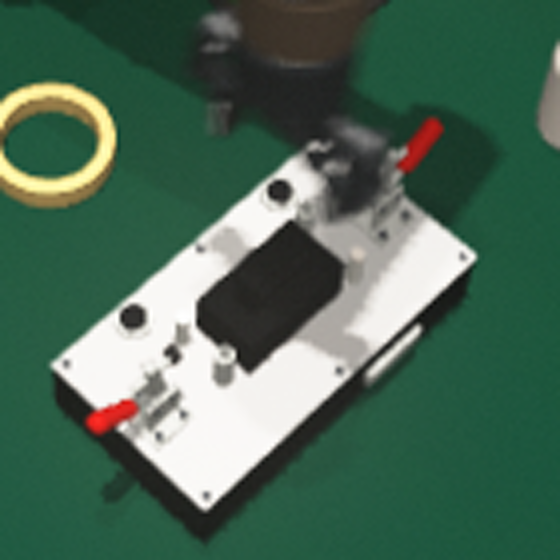

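```bash
python3 -m creep '[{"delta_pos":[0,15,0],"rot":[0,0,0],"jaw":85},{"delta_pos":[0,20,0],"rot":[0,0,0],"jaw":85},{"delta_pos":[0,20,0],"rot":[0,0,0],"jaw":85},{"delta_pos":[0,20,0],"rot":[0,0,0],"jaw":85},{"delta_pos":[0,15,0],"rot":[0,0,0],"jaw":85},{"delta_pos":[0,12,0],"rot":[0,0,0],"jaw":85},{"delta_pos":[0,10,0],"rot":[0,0,0],"jaw":85},{"delta_pos":[0,8,0],"rot":[0,0,0],"jaw":85},{"delta_pos":[0,0,0],"rot":[0,0,0],"jaw":85},{"delta_pos":[0,0,0],"rot":[0,0,0],"jaw":85}]'
python3 -c "
from h import *
plan((663,24.3,110),5.7)
im=arm.get_image('scene')[:,:,::-1][200:340,240:380];cv2.imwrite('pics/f.png',cv2.resize(im,None,fx=4,fy=4,interpolation=2))"
```

```text
clock: 4.88
position: [663.4, 23.8, 111.5]
ee_rot: [-0.475, -0.524, 0.524, 0.474]
contact_force: [0.1, 0.1, -0.1]
gripper_width: 85.2
pos [663.4  23.8 111.5] F [ 0.1  0.1 -0.1] w 85.2 t 4.88 j [ 0.28  0.55 -0.04  0.   -0.98 -0.18]
turn [ 0.0002  0.0002 -0.0003] shift(turned frame) [0.5 1.5 0.4] rows 1.0 axes x [-0.099  0.995  0.   ] z [-0.995 -0.099  0.   ]
```

View pics/f.png

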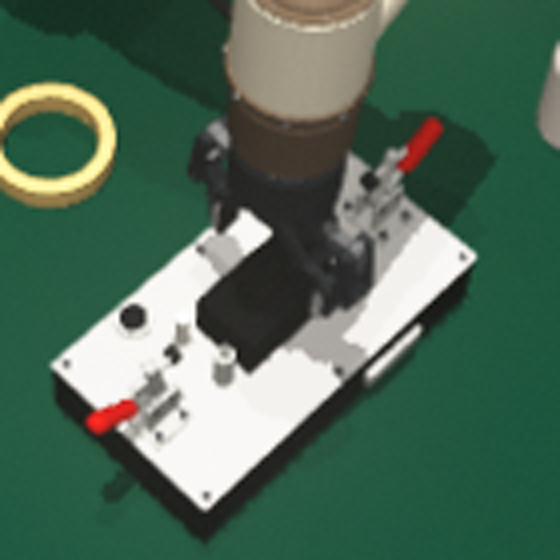

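The fingers straddle the cover, roughly centred, at scene px (272–330, 245–272). I'll close on it.

```bash
python3 -m creep '[{"delta_pos":[0,0,0],"rot":[0,0,0],"jaw":10},{"delta_pos":[0,0,0],"rot":[0,0,0],"jaw":10},{"delta_pos":[0,0,0],"rot":[0,0,0],"jaw":10},{"delta_pos":[0,0,0],"rot":[0,0,0],"jaw":10},{"delta_pos":[0,0,0],"rot":[0,0,0],"jaw":10},{"delta_pos":[0,0,0],"rot":[0,0,0],"jaw":10},{"delta_pos":[0,0,0],"rot":[0,0,0],"jaw":10},{"delta_pos":[0,0,0],"rot":[0,0,0],"jaw":10},{"delta_pos":[0,0,0],"rot":[0,0,0],"jaw":10},{"delta_pos":[0,0,0],"rot":[0,0,0],"jaw":10}]'
python3 -c "
from h import *
plan((663,24.3,110),5.7);s=arm.read_state();print(s['wrist_torque'])"
```

```text
clock: 5.77
position: [663.4, 24.0, 111.7]
ee_rot: [0.475, 0.524, -0.524, -0.474]
contact_force: [-0.0, -0.3, 2.4]
gripper_width: 17.2
pos [663.4  24.  111.7] F [-0.  -0.3  2.4] w 17.2 t 5.77 j [ 0.28  0.55 -0.04  0.   -0.98 -0.18]
turn [ 0.0007  0.0002 -0.0001] shift(turned frame) [0.4 1.7 0.4] rows 1.0 axes x [-0.099  0.995  0.   ] z [-0.995 -0.099  0.   ]
[0.11776309 0.13546136 0.00292042]
```

```bash
python3 -m creep '[{"delta_pos":[0,-2,0],"rot":[0,0,0],"jaw":10},{"delta_pos":[0,-2,0],"rot":[0,0,0],"jaw":10},{"delta_pos":[0,-3,0],"rot":[0,0,0],"jaw":10},{"delta_pos":[0,-5,0],"rot":[0,0,0],"jaw":10},{"delta_pos":[0,-8,0],"rot":[0,0,0],"jaw":10},{"delta_pos":[0,-12,0],"rot":[0,0,0],"jaw":10},{"delta_pos":[0,-15,0],"rot":[0,0,0],"jaw":10},{"delta_pos":[0,-20,0],"rot":[0,0,0],"jaw":10},{"delta_pos":[0,-20,0],"rot":[0,0,0],"jaw":10},{"delta_pos":[0,-15,0],"rot":[0,0,0],"jaw":10}]'
python3 -m creep '[{"delta_pos":[0,-6,0],"rot":[0,0,0],"jaw":10},{"delta_pos":[0,0,0],"rot":[0,0,0],"jaw":10},{"delta_pos":[0,0,0],"rot":[0,0,0],"jaw":10},{"delta_pos":[0,0,0],"rot":[0,0,0],"jaw":10},{"delta_pos":[0,0,0],"rot":[0,0,0],"jaw":10},{"delta_pos":[0,0,0],"rot":[0,0,0],"jaw":10},{"delta_pos":[0,0,0],"rot":[0,0,0],"jaw":10},{"delta_pos":[0,0,0],"rot":[0,0,0],"jaw":10},{"delta_pos":[0,0,0],"rot":[0,0,0],"jaw":10},{"delta_pos":[0,0,0],"rot":[0,0,0],"jaw":10}]'
python3 - <<'E'
from h import *
for n in("top","scene"):
    cv2.imwrite(f"pics/g_{n}.png",arm.get_image(n)[:,:,::-1])
    for d in arm.masks_of(n,"cover_mid"):print(n,d["p"],np.round(d["location"],1),d["pixels"].sum())
plan((458.5,-311,220),-2.2)
s=arm.read_state();p=s["position"]
# expected cover centre pixel (grasped at tcp z 110.7 when cover mid 101)
print([proj(n,[p[0],p[1],p[2]-10]).round(1) for n in("top","scene")])
a=cv2.imread("pics/g_scene.png")[170:340,230:400]
cv2.imwrite("pics/g.png",cv2.resize(a,None,fx=3.5,fy=3.5,interpolation=2))
E
```

```text
clock: 6.6
position: [663.6, 23.7, 217.5]
ee_rot: [0.475, 0.525, -0.523, -0.473]
contact_force: [-0.6, -0.5, -0.8]
gripper_width: 17.1
clock: 7.43
position: [663.2, 23.9, 219.2]
ee_rot: [-0.474, -0.524, 0.524, 0.475]
contact_force: [1.0, 0.5, -0.9]
gripper_width: 16.9
top 0.66 [296.7 150.6] 148
scene 0.61 [172.8 302.9] 2386
scene 0.58 [306.7 259.4] 699
pos [663.2  23.9 219.3] F [-0.9  0.6 -0.7] w 17.1 t 7.63 j [ 0.28  0.46  0.09 -0.   -1.21 -0.18]
turn [0.     0.1379 0.    ] shift(turned frame) [-342.5   -0.7  191.7] rows 10.0 axes x [0.038 0.999 0.   ] z [-0.999  0.038  0.   ]
[array([[301.3, 145.1]]), array([[309.8, 250.5]])]
```

View pics/g.png

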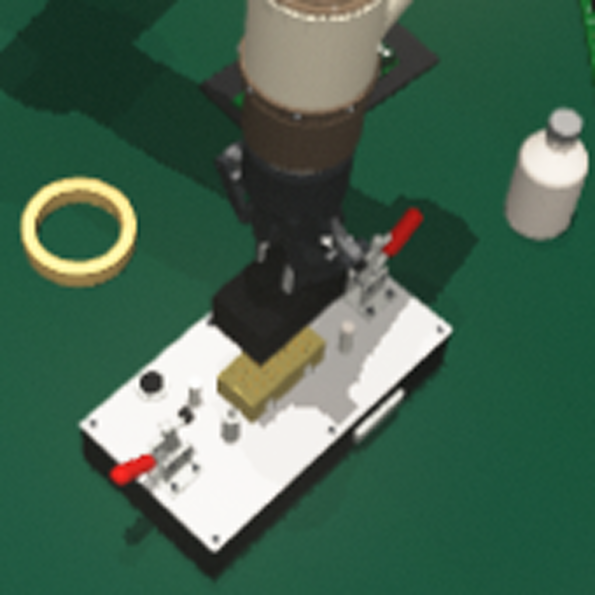

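```bash
python3 -m creep '[{"delta_pos":[0,0,0],"rot":[0,0.069,0],"jaw":10},{"delta_pos":[0,0,0],"rot":[0,0.069,0],"jaw":10},{"delta_pos":[-25,0,14],"rot":[0,0,0],"jaw":10},{"delta_pos":[-33,0,18.5],"rot":[0,0,0],"jaw":10},{"delta_pos":[-33,0,18.5],"rot":[0,0,0],"jaw":10},{"delta_pos":[-33,0,18.5],"rot":[0,0,0],"jaw":10},{"delta_pos":[-33,0,18.5],"rot":[0,0,0],"jaw":10},{"delta_pos":[-33,0,18.5],"rot":[0,0,0],"jaw":10},{"delta_pos":[-33,0,18.5],"rot":[0,0,0],"jaw":10},{"delta_pos":[-33,0,18.5],"rot":[0,0,0],"jaw":10}]'
python3 -m creep '[{"delta_pos":[-33,0,18.5],"rot":[0,0,0],"jaw":10},{"delta_pos":[-33,0,18.5],"rot":[0,0,0],"jaw":10},{"delta_pos":[-20.5,0,11.2],"rot":[0,0,0],"jaw":10},{"delta_pos":[0,15,0],"rot":[0,0,0],"jaw":10},{"delta_pos":[0,25,0],"rot":[0,0,0],"jaw":10},{"delta_pos":[0,30,0],"rot":[0,0,0],"jaw":10},{"delta_pos":[0,30,0],"rot":[0,0,0],"jaw":10},{"delta_pos":[0,25,0],"rot":[0,0,0],"jaw":10},{"delta_pos":[0,15,0],"rot":[0,0,0],"jaw":10},{"delta_pos":[0,10,0],"rot":[0,0,0],"jaw":10}]'
python3 -m creep '[{"delta_pos":[0,5,0],"rot":[0,0,0],"jaw":10},{"delta_pos":[0,3,0],"rot":[0,0,0],"jaw":10},{"delta_pos":[0,0,0],"rot":[0,0,0],"jaw":10},{"delta_pos":[0,0,0],"rot":[0,0,0],"jaw":10},{"delta_pos":[0,0,0],"rot":[0,0,0],"jaw":10},{"delta_pos":[0,0,0],"rot":[0,0,0],"jaw":10},{"delta_pos":[0,0,0],"rot":[0,0,0],"jaw":10},{"delta_pos":[0,0,0],"rot":[0,0,0],"jaw":10},{"delta_pos":[0,0,0],"rot":[0,0,0],"jaw":10},{"delta_pos":[0,0,0],"rot":[0,0,0],"jaw":10}]'
python3 - <<'E'
from h import *
im=arm.get_image("scene")[:,:,::-1];plan((458.5,-311,51.7),-2.2)
cv2.imwrite("pics/i.png",cv2.resize(im[230:370,100:250],None,fx=4,fy=4,interpolation=2))
E
```

```text
clock: 8.47
position: [508.8, -227.7, 219.7]
ee_rot: [0.51, 0.491, -0.49, -0.509]
contact_force: [-0.2, -0.6, -0.1]
gripper_width: 16.8
clock: 9.3
position: [457.5, -310.7, 67.3]
ee_rot: [-0.509, -0.49, 0.491, 0.511]
contact_force: [-0.1, 0.1, -1.6]
gripper_width: 17.5
clock: 10.13
position: [458.5, -311.0, 61.4]
ee_rot: [0.51, 0.49, -0.49, -0.509]
contact_force: [0.2, 0.4, -0.9]
gripper_width: 17.1
pos [ 458.5 -311.    61.4] F [-0.7 -0.1 -0.5] w 17.2 t 10.18 j [-0.3   0.45 -0.38  0.   -0.74  0.26]
turn [ 0.0001 -0.     -0.    ] shift(turned frame) [-0.   9.7 -0. ] rows 1.0 axes x [0.038 0.999 0.   ] z [-0.999  0.038  0.   ]
```

View pics/i.png

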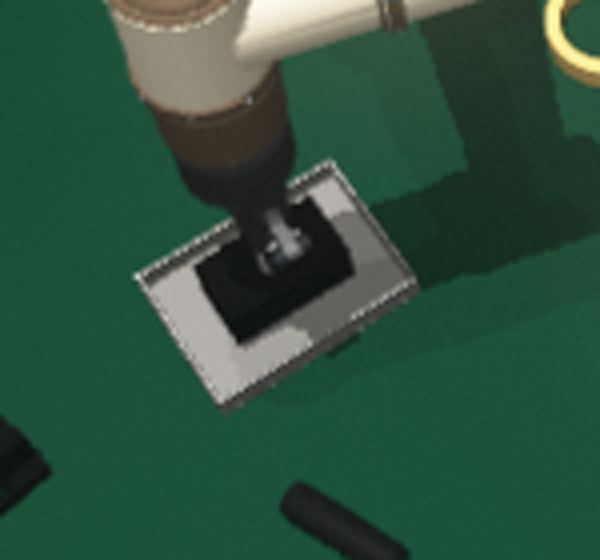

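The cover is over the middle of the tray, at about scene px (169,297). I'll lower it.

```bash
python3 -m creep '[{"delta_pos":[0,3,0],"rot":[0,0,0],"jaw":10},{"delta_pos":[0,2,0],"rot":[0,0,0],"jaw":10},{"delta_pos":[0,1,0],"rot":[0,0,0],"jaw":10},{"delta_pos":[0,1,0],"rot":[0,0,0],"jaw":10},{"delta_pos":[0,0.7,0],"rot":[0,0,0],"jaw":10},{"delta_pos":[0,0.7,0],"rot":[0,0,0],"jaw":10},{"delta_pos":[0,0.7,0],"rot":[0,0,0],"jaw":10},{"delta_pos":[0,0.5,0],"rot":[0,0,0],"jaw":10},{"delta_pos":[0,0,0],"rot":[0,0,0],"jaw":10},{"delta_pos":[0,0,0],"rot":[0,0,0],"jaw":10}]'
```

```text
clock: 11.02
position: [458.5, -311.0, 51.7]
ee_rot: [0.51, 0.49, -0.49, -0.51]
contact_force: [1.0, -0.9, -1.3]
gripper_width: 17.1
```

```bash
python3 -m creep '[{"delta_pos":[0,0.4,0],"rot":[0,0,0],"jaw":10},{"delta_pos":[0,0.4,0],"rot":[0,0,0],"jaw":10},{"delta_pos":[0,0.4,0],"rot":[0,0,0],"jaw":10},{"delta_pos":[0,0.4,0],"rot":[0,0,0],"jaw":10},{"delta_pos":[0,0,0],"rot":[0,0,0],"jaw":10},{"delta_pos":[0,0,0],"rot":[0,0,0],"jaw":10},{"delta_pos":[0,0,0],"rot":[0,0,0],"jaw":10},{"delta_pos":[0,0,0],"rot":[0,0,0],"jaw":10},{"delta_pos":[0,0,0],"rot":[0,0,0],"jaw":10},{"delta_pos":[0,0,0],"rot":[0,0,0],"jaw":10}]'
```

```text
clock: 11.85
position: [458.5, -311.0, 51.6]
ee_rot: [0.51, 0.49, -0.49, -0.509]
contact_force: [-1.4, 2.3, 8.4]
gripper_width: 16.8
```

```bash
python3 -m creep '[{"delta_pos":[0,-1.2,0],"rot":[0,0,0],"jaw":10},{"delta_pos":[0,0,0],"rot":[0,0,0],"jaw":10},{"delta_pos":[0,0,0],"rot":[0,0,0],"jaw":30},{"delta_pos":[0,0,0],"rot":[0,0,0],"jaw":50},{"delta_pos":[0,0,0],"rot":[0,0,0],"jaw":70},{"delta_pos":[0,0,0],"rot":[0,0,0],"jaw":85},{"delta_pos":[0,0,0],"rot":[0,0,0],"jaw":85},{"delta_pos":[0,0,0],"rot":[0,0,0],"jaw":85},{"delta_pos":[0,0,0],"rot":[0,0,0],"jaw":85},{"delta_pos":[0,0,0],"rot":[0,0,0],"jaw":85}]'
python3 -m creep '[{"delta_pos":[0,-5,0],"rot":[0,0,0],"jaw":85},{"delta_pos":[0,-15,0],"rot":[0,0,0],"jaw":85},{"delta_pos":[0,-25,0],"rot":[0,0,0],"jaw":85},{"delta_pos":[0,-30,0],"rot":[0,0,0],"jaw":85},{"delta_pos":[0,-30,0],"rot":[0,0,0],"jaw":85},{"delta_pos":[0,-20,0],"rot":[0,0,0],"jaw":85},{"delta_pos":[0,-10,0],"rot":[0,0,0],"jaw":85},{"delta_pos":[0,-5,0],"rot":[0,0,0],"jaw":85},{"delta_pos":[0,0,0],"rot":[0,0,0],"jaw":85},{"delta_pos":[0,0,0],"rot":[0,0,0],"jaw":85}]'
python3 - <<'E'
from h import *
plan((432.5,282.5,190),4.6)
for n in("top","scene"):
    im=arm.get_image(n)[:,:,::-1];cv2.imwrite(f"pics/j_{n}.png",im)
    for d in arm.masks_of(n,"cover_mid"):print(n,d["p"],np.round(d["location"],1),d["pixels"].sum(),plane(n,d["location"],41).round(1))
    # probe block, tan
    H,S,V=cv2.split(cv2.cvtColor(im,cv2.COLOR_BGR2HSV))
    w=(270,335,135,175) if n=="top" else (270,345,230,320)
    m=win((H>12)&(H<38)&(S>50)&(V>60),*w);print("block z93",rect(n,m,93))
    f=cv2.morphologyEx(((S<60)&(V>150)).astype(np.uint8),cv2.MORPH_OPEN,np.ones((3,3)))>0
    print("deck",rect(n,win(f,*((245,360,120,185) if n=="top" else (245,365,225,340))),63))
im=cv2.imread("pics/j_top.png")[115:185,240:365]
b=cv2.imread("pics/j_scene.png")[225:310,265:345]
im=cv2.resize(im,None,fx=4,fy=4,interpolation=2);b=cv2.resize(b,None,fx=3.5,fy=3.5,interpolation=2)
o=np.zeros((300,800,3),np.uint8);o[:280,:500]=im;o[:b.shape[0],510:510+b.shape[1]]=b;cv2.imwrite("pics/j.png",o)
E
```

```text
clock: 12.68
position: [458.4, -311.0, 51.3]
ee_rot: [-0.51, -0.49, 0.49, 0.51]
contact_force: [0.8, -0.4, -0.6]
gripper_width: 85.1
clock: 13.52
position: [457.7, -310.6, 190.1]
ee_rot: [-0.509, -0.49, 0.49, 0.51]
contact_force: [-0.2, 0.4, 0.6]
gripper_width: 84.7
pos [ 457.7 -310.6  190.1] F [-0.2  0.4  0.6] w 84.7 t 13.52 j [-0.3   0.3  -0.23 -0.   -1.04  0.26]
turn [-0.002  -0.1191  0.0012] shift(turned frame) [ 5.932e+02  1.000e-01 -2.240e+01] rows 15.0 axes x [-0.08   0.997  0.   ] z [-0.997 -0.08   0.   ]
top 0.77 [393.1 213.2] 265 [[ 456.5 -311.8   41. ]]
block z93 (array([662.6,  24. ]), array([40.2, 82.9]), 5.3, np.int32(274))
deck (array([665. ,  22.8]), array([152.7, 283.3]), 5.7, np.int32(2977))
scene 0.77 [168.4 302.7] 831 [[ 476.5 -319.1   41. ]]
block z93 (array([666.8,  21.5]), array([48.9, 96.9]), 5.7, np.int32(507))
deck (array([661.2,  26. ]), array([152. , 281.4]), 5.7, np.int32(3695))
```

View pics/j.png

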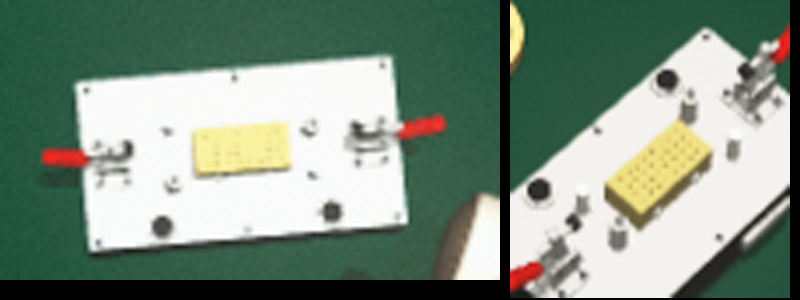

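The cover stands in the tray at about (457,-312). The probe block is bare, with its centre at about (662.6,24.0), which agrees with the grasp at (663.4,24). The pins stand where expected. Next is the board.

```bash
python3 -m creep '[{"delta_pos":[0,0,0],"rot":[0,-0.119,0],"jaw":85},{"delta_pos":[38,0,-1.5],"rot":[0,0,0],"jaw":85},{"delta_pos":[38,0,-1.5],"rot":[0,0,0],"jaw":85},{"delta_pos":[38,0,-1.5],"rot":[0,0,0],"jaw":85},{"delta_pos":[38,0,-1.5],"rot":[0,0,0],"jaw":85},{"delta_pos":[38,0,-1.5],"rot":[0,0,0],"jaw":85},{"delta_pos":[38,0,-1.5],"rot":[0,0,0],"jaw":85},{"delta_pos":[38,0,-1.5],"rot":[0,0,0],"jaw":85},{"delta_pos":[38,0,-1.5],"rot":[0,0,0],"jaw":85},{"delta_pos":[38,0,-1.5],"rot":[0,0,0],"jaw":85}]'
python3 -m creep '[{"delta_pos":[38,0,-1.5],"rot":[0,0,0],"jaw":85},{"delta_pos":[38,0,-1.5],"rot":[0,0,0],"jaw":85},{"delta_pos":[38,0,-1.5],"rot":[0,0,0],"jaw":85},{"delta_pos":[38,0,-1.5],"rot":[0,0,0],"jaw":85},{"delta_pos":[38,0,-1.5],"rot":[0,0,0],"jaw":85},{"delta_pos":[38,0,-1.5],"rot":[0,0,0],"jaw":85},{"delta_pos":[23,0,0],"rot":[0,0,0],"jaw":85},{"delta_pos":[0,0,0],"rot":[0,0,0],"jaw":85},{"delta_pos":[0,0,0],"rot":[0,0,0],"jaw":85},{"delta_pos":[0,0,0],"rot":[0,0,0],"jaw":85}]'
python3 -m creep '[{"delta_pos":[0,10,0],"rot":[0,0,0],"jaw":85},{"delta_pos":[0,25,0],"rot":[0,0,0],"jaw":85},{"delta_pos":[0,30,0],"rot":[0,0,0],"jaw":85},{"delta_pos":[0,30,0],"rot":[0,0,0],"jaw":85},{"delta_pos":[0,20,0],"rot":[0,0,0],"jaw":85},{"delta_pos":[0,15,0],"rot":[0,0,0],"jaw":85},{"delta_pos":[0,0,0],"rot":[0,0,0],"jaw":85},{"delta_pos":[0,0,0],"rot":[0,0,0],"jaw":85},{"delta_pos":[0,0,0],"rot":[0,0,0],"jaw":85},{"delta_pos":[0,0,0],"rot":[0,0,0],"jaw":85}]'
python3 - <<'E'
from h import *
plan((432.5,282.5,27),4.6)
im=arm.get_image("scene")[:,:,::-1][130:240,260:400]
cv2.imwrite("pics/k.png",cv2.resize(im,None,fx=5,fy=5,interpolation=2))
E
```

```text
clock: 14.55
position: [443.7, 32.7, 190.9]
ee_rot: [-0.479, -0.519, 0.52, 0.48]
contact_force: [0.4, 0.3, -0.6]
gripper_width: 85.1
clock: 15.38
position: [432.8, 281.2, 190.5]
ee_rot: [-0.479, -0.519, 0.52, 0.48]
contact_force: [-0.3, -0.8, -0.5]
gripper_width: 85.2
clock: 16.22
position: [433.9, 282.2, 62.6]
ee_rot: [0.48, 0.521, -0.519, -0.48]
contact_force: [-0.5, -0.3, 0.8]
gripper_width: 84.9
pos [433.9 282.2  62.6] F [-0.5 -0.3  0.8] w 84.9 t 16.22 j [ 0.89  0.4  -0.47  0.   -0.7  -0.81]
turn [ 0.002  -0.0001  0.0018] shift(turned frame) [ 0.4 35.6  1.4] rows 1.0 axes x [-0.08   0.997  0.   ] z [-0.997 -0.08   0.   ]
```

View pics/k.png

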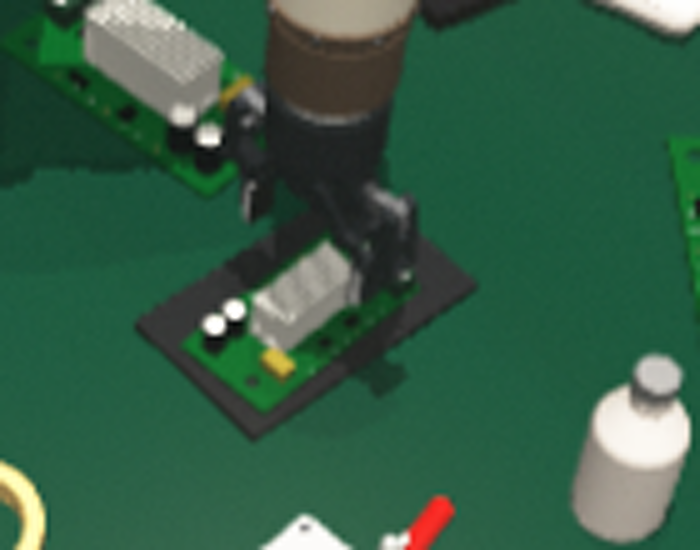

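The fingers straddle the small board's heat sink at scene px (320,189). The terminal block is at the far (+y) end and the capacitors are at the near end.

```bash
python3 -m creep '[{"delta_pos":[0.4,12,1.4],"rot":[0,0,0],"jaw":85},{"delta_pos":[0,12,0],"rot":[0,0,0],"jaw":85},{"delta_pos":[0,10,0],"rot":[0,0,0],"jaw":85},{"delta_pos":[0,6,0],"rot":[0,0,0],"jaw":85},{"delta_pos":[0,4.6,0],"rot":[0,0,0],"jaw":85},{"delta_pos":[0,0,0],"rot":[0,0,0],"jaw":85},{"delta_pos":[0,0,0],"rot":[0,0,0],"jaw":85},{"delta_pos":[0,0,0],"rot":[0,0,0],"jaw":85},{"delta_pos":[0,0,0],"rot":[0,0,0],"jaw":60},{"delta_pos":[0,0,0],"rot":[0,0,0],"jaw":40}]'
python3 -m creep '[{"delta_pos":[0,0,0],"rot":[0,0,0],"jaw":35},{"delta_pos":[0,0,0],"rot":[0,0,0],"jaw":31},{"delta_pos":[0,0,0],"rot":[0,0,0],"jaw":29},{"delta_pos":[0,0,0],"rot":[0,0,0],"jaw":27},{"delta_pos":[0,0,0],"rot":[0,0,0],"jaw":25},{"delta_pos":[0,0,0],"rot":[0,0,0],"jaw":15},{"delta_pos":[0,0,0],"rot":[0,0,0],"jaw":15},{"delta_pos":[0,0,0],"rot":[0,0,0],"jaw":15},{"delta_pos":[0,0,0],"rot":[0,0,0],"jaw":15},{"delta_pos":[0,0,0],"rot":[0,0,0],"jaw":15}]'
```

```text
clock: 17.1
position: [432.0, 282.4, 17.1]
ee_rot: [0.479, 0.52, -0.519, -0.479]
contact_force: [-0.8, -0.1, -0.1]
gripper_width: 63.3
clock: 17.93
position: [432.2, 282.5, 17.2]
ee_rot: [0.479, 0.52, -0.519, -0.479]
contact_force: [0.4, -0.8, 5.5]
gripper_width: 27.1
```

```bash
python3 -m creep '[{"delta_pos":[0,-3,0],"rot":[0,0,0],"jaw":15},{"delta_pos":[0,-8,0],"rot":[0,0,0],"jaw":15},{"delta_pos":[0,-15,0],"rot":[0,0,0],"jaw":15},{"delta_pos":[0,-25,0],"rot":[0,0,0],"jaw":15},{"delta_pos":[0,-30,0],"rot":[0,0,0],"jaw":15},{"delta_pos":[0,-30,0],"rot":[0,0,0],"jaw":15},{"delta_pos":[0,-30,0],"rot":[0,0,0],"jaw":15},{"delta_pos":[0,-20,0],"rot":[0,0,0],"jaw":15},{"delta_pos":[0,-10,0],"rot":[0,0,0],"jaw":15},{"delta_pos":[0,-5,0],"rot":[0,0,0],"jaw":15}]'
python3 -m creep '[{"delta_pos":[0,0,0],"rot":[0,0,0],"jaw":15},{"delta_pos":[0,0,0],"rot":[0,0,0],"jaw":15},{"delta_pos":[0,0,0],"rot":[0,0,0],"jaw":15},{"delta_pos":[0,0,0],"rot":[0,0,0],"jaw":15},{"delta_pos":[0,0,0],"rot":[0,0,0],"jaw":15},{"delta_pos":[0,0,0],"rot":[0,0,0],"jaw":15},{"delta_pos":[0,0,0],"rot":[0,0,0],"jaw":15},{"delta_pos":[0,0,0],"rot":[0,0,0],"jaw":15},{"delta_pos":[0,0,0],"rot":[0,0,0],"jaw":15},{"delta_pos":[0,0,0],"rot":[0,0,0],"jaw":15}]'
python3 -c "
from h import *
plan((663.2,24.1,193),5.7);print(arm.read_state()['wrist_torque'])"
```

```text
clock: 18.77
position: [431.6, 282.3, 193.9]
ee_rot: [0.479, 0.52, -0.519, -0.48]
contact_force: [-0.0, -0.1, -1.8]
gripper_width: 27.5
clock: 19.6
position: [431.8, 282.2, 192.7]
ee_rot: [0.479, 0.52, -0.52, -0.479]
contact_force: [0.5, -0.2, -2.2]
gripper_width: 27.4
pos [431.8 282.2 192.7] F [ 0.5 -0.2 -2.2] w 27.4 t 19.6 j [ 0.89  0.23 -0.32 -0.   -1.02 -0.81]
turn [ 0.0001 -0.019   0.0001] shift(turned frame) [-279.8   -0.3 -204.6] rows 9.0 axes x [-0.099  0.995  0.   ] z [-0.995 -0.099  0.   ]
[-0.03766132 -0.00341511  0.03143152]
```

```bash
python3 -m creep '[{"delta_pos":[-14,0,-10],"rot":[0,-0.019,0],"jaw":15},{"delta_pos":[-26,0,-19],"rot":[0,0,0],"jaw":15},{"delta_pos":[-28,0,-20.5],"rot":[0,0,0],"jaw":15},{"delta_pos":[-28,0,-20.5],"rot":[0,0,0],"jaw":15},{"delta_pos":[-28,0,-20.5],"rot":[0,0,0],"jaw":15},{"delta_pos":[-28,0,-20.5],"rot":[0,0,0],"jaw":15},{"delta_pos":[-28,0,-20.5],"rot":[0,0,0],"jaw":15},{"delta_pos":[-28,0,-20.5],"rot":[0,0,0],"jaw":15},{"delta_pos":[-28,0,-20.5],"rot":[0,0,0],"jaw":15},{"delta_pos":[-20,0,-15],"rot":[0,0,0],"jaw":15}]'
python3 -m creep '[{"delta_pos":[-14,0,-10],"rot":[0,0,0],"jaw":15},{"delta_pos":[-9.8,0,-7.1],"rot":[0,0,0],"jaw":15},{"delta_pos":[0,0,0],"rot":[0,0,0],"jaw":15},{"delta_pos":[0,0,0],"rot":[0,0,0],"jaw":15},{"delta_pos":[0,0,0],"rot":[0,0,0],"jaw":15},{"delta_pos":[0,0,0],"rot":[0,0,0],"jaw":15},{"delta_pos":[0,0,0],"rot":[0,0,0],"jaw":15},{"delta_pos":[0,0,0],"rot":[0,0,0],"jaw":15},{"delta_pos":[0,0,0],"rot":[0,0,0],"jaw":15},{"delta_pos":[0,0,0],"rot":[0,0,0],"jaw":15}]'
python3 - <<'E'
from h import *
plan((663.2,24.1,130),5.7)
p=arm.read_state()["position"];zu=p[2]-9.2
yaw=np.radians(5.7);Rm=np.array([[np.cos(yaw),-np.sin(yaw)],[np.sin(yaw),np.cos(yaw)]])
print("top z",zu+3.2)
for n in("top","scene"):
    im=arm.get_image(n)[:,:,::-1];cv2.imwrite(f"pics/l_{n}.png",im)
    for d in arm.masks_of(n,"board_mid"):
        q=plane(n,d["location"],zu+19)[0]
        if abs(q[0]-663)<80 and abs(q[1]-24)<90:
            m=d["pixels"];cnt=np.vstack(cv2.findContours(m.astype(np.uint8),0,1)[0])[:,0]
            P=(plane(n,cnt,zu+3.2)[:,:2]-p[:2])@Rm   # board frame about TCP
            print(n,d["p"],m.sum(),"ext x",P[:,0].min().round(1),P[:,0].max().round(1),"y",P[:,1].min().round(1),P[:,1].max().round(1))
    H,S,V=cv2.split(cv2.cvtColor(im,cv2.COLOR_BGR2HSV))
    g=win((H>45)&(H<75)&(S>100)&(V>90),*((255,350,115,180) if n=="top" else (250,370,170,300)))
    ys,xs=np.nonzero(g);P=(plane(n,np.c_[xs,ys],zu+3.2)[:,:2]-p[:2])@Rm
    print("green",len(P),np.percentile(P,[1,99],axis=0).round(1).tolist())
a=cv2.resize(cv2.imread("pics/l_top.png")[115:185,240:365],None,fx=4,fy=4,interpolation=2)
b=cv2.resize(cv2.imread("pics/l_scene.png")[190:320,250:370],None,fx=2.5,fy=2.5,interpolation=2)
o=np.zeros((330,800,3),np.uint8);o[:280,:500]=a;o[:b.shape[0],500:500+b.shape[1]]=b[:,:300];cv2.imwrite("pics/l.png",o)
E
```

```text
clock: 20.43
position: [645.1, 43.5, 192.4]
ee_rot: [-0.475, -0.524, 0.524, 0.475]
contact_force: [0.6, 0.8, -3.3]
gripper_width: 26.9
clock: 21.27
position: [662.8, 24.2, 192.9]
ee_rot: [0.474, 0.524, -0.524, -0.474]
contact_force: [-1.4, 0.4, -2.1]
gripper_width: 27.5
pos [662.8  24.2 192.9] F [-1.4  0.4 -2.1] w 27.5 t 21.27 j [ 0.28  0.48  0.05 -0.   -1.15 -0.18]
turn [0.0001 0.0005 0.0001] shift(turned frame) [-0.2 62.9 -0.4] rows 2.0 axes x [-0.099  0.995  0.   ] z [-0.995 -0.099  0.   ]
top z 186.88430874706143
top 0.61 536 ext x -41.7 32.8 y -78.2 74.1
green 505 [[-113.5, -158.0], [116.8, 142.4]]
scene 0.7 1039 ext x -39.7 44.7 y -75.0 82.3
green 508 [[-201.9, -147.0], [36.5, 334.5]]
```

View pics/l.png

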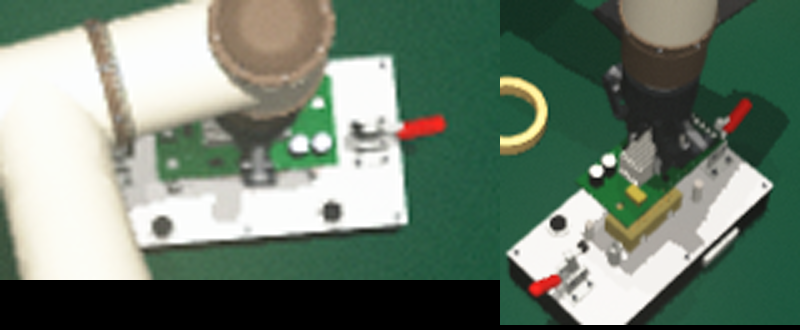

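The board hangs level over the block, with the terminal block to the left. Hole A is at about top px (283,156) and hole B at (319.5,141). I've used all 12 views, so the rest is numbers only.

Run:
```python
from h import *
p=arm.read_state()["position"];zu=p[2]-9.2
yaw=np.radians(5.7);Rm=np.array([[np.cos(yaw),-np.sin(yaw)],[np.sin(yaw),np.cos(yaw)]])
for n in("top","scene"):
    im=cv2.imread(f"pics/l_{n}.png");b,g,r=[c.astype(float) for c in cv2.split(im)]
    gi=g-np.maximum(r,b)
    for nm,o in(("A",(-25,62)),("B",(15,-62))):
        e=proj(n,[*(p[:2]+Rm@o),zu+3.2])[0];c=np.round(e).astype(int)
        print(n,nm,"expected px",e.round(1));print(gi[c[1]-4:c[1]+5,c[0]-4:c[0]+5].astype(int))
    # green pixels on board, deck behind: extents
    m=(gi>25)&(g>70);ys,xs=np.nonzero(m)
    P=(plane(n,np.c_[xs,ys],zu+3.2)[:,:2]-p[:2])@Rm
    k=(abs(P[:,0])<48)&(abs(P[:,1])<90);P=P[k]
    for lo in range(-80,80,20):
        q=P[(P[:,1]>=lo)&(P[:,1]<lo+20)]
        if len(q):print(" y",lo,"x",q[:,0].min().round(1),q[:,0].max().round(1),len(q))
    for lo in range(-40,40,16):
        q=P[(P[:,0]>=lo)&(P[:,0]<lo+16)]
        if len(q):print(" x",lo,"y",q[:,1].min().round(1),q[:,1].max().round(1),len(q))
```

```text
top A expected px [282.9 155.6]
[[34 39 34 36 35 33 36 35 38]
 [34 36 37 35 35 37 37 35 36]
 [31 36 34 26 23 33 38 35 35]
 [30 41 29  9  7 29 40 38 42]
 [31 43 33 11  7 24 39 42 42]
 [26 42 39 36 33 37 41 43 40]
 [22 40 41 42 39 40 41 40 41]
 [15 34 37 36 34 28 20 16 19]
 [ 6 17 11 11  5  1 -3 -2 -1]]
top B expected px [319.3 140.5]
[[ -2  -3  -4 -10  14  62  65  50  10]
 [ -3  -2  -8  -4  46  67  69  48   9]
 [ -6  -9 -14  11  57  66  68  52  11]
 [-11 -15   3  30  22  37  69  61  17]
 [-19  -1  41  16  -1   4  59  63  15]
 [ -8  35  52  22   2  14  59  66  20]
 [ 29  61  61  62  57  62  70  65  20]
 [ 54  62  65  66  65  67  66  69  22]
 [ 61  63  68  67  69  67  68  67  35]]
 y -80 x -37.2 36.1 69
 y -60 x -36.3 20.3 66
 y -40 x -38.3 1.8 45
 y -20 x -26.4 -19.7 3
 y 0 x -36.8 -13.6 25
 y 20 x -36.3 5.2 41
 y 40 x -36.5 5.5 65
 y 60 x -36.2 -2.0 40
 x -40 y -73.4 75.0 132
 x -24 y -71.9 74.5 111
 x -8 y -73.1 73.1 75
 x 8 y -71.6 -43.9 24
 x 24 y -72.8 -62.1 12
scene A expected px [318.2 235.6]
[[1 0 1 3 0 1 0 0 2]
 [2 0 1 0 1 1 1 1 2]
 [1 1 0 1 0 1 1 1 2]
 [0 1 2 0 1 0 1 1 1]
 [1 2 1 1 1 2 1 2 2]
 [0 2 1 2 2 1 1 1 0]
 [0 1 0 0 2 1 0 2 0]
 [2 1 1 1 0 1 1 1 0]
 [2 2 2 1 2 1 2 0 0]]
scene B expected px [296.9 272.9]
[[ 61  61  62  62  61  57  56  56  37]
 [ 61  60  61  59  53  48  52  57  56]
 [ 62  61  59  48  15  12  38  55  56]
 [ 61  62  58  34 -11  -9  30  54  57]
 [ 57  64  62  46   7  14  53  57  57]
 [ 29  57  63  61  64  63  62  62  62]
 [  1  21  56  62  63  62  63  62  62]
 [-14 -11  17  56  63  62  63  62  62]
 [-15 -17 -12  15  55  59  61  63  62]]
 y -80 x -46.8 36.8 123
 y -60 x -47.9 36.1 140
 y -40 x -41.2 36.8 81
 y -20 x -41.3 35.9 50
 y 0 x 30.2 34.7 7
 y 20 x 32.9 35.0 2
 y 40 x 34.3 34.3 1
 x -40 y -86.5 -1.3 67
 x -24 y -70.4 -23.3 57
 x -8 y -71.1 -32.6 77
 x 8 y -71.6 -5.9 68
 x 24 y -71.1 44.1 110
```

Run:
```python
from h import *
p=arm.read_state()["position"]
yaw=np.radians(5.7);Rm=np.array([[np.cos(yaw),-np.sin(yaw)],[np.sin(yaw),np.cos(yaw)]])
np.set_printoptions(linewidth=150)
for n in("top","scene"):
    g=cv2.cvtColor(cv2.imread(f"pics/j_{n}.png"),cv2.COLOR_BGR2GRAY)
    for nm,o in(("A",(-25,62)),("B",(15,-62))):
        e=[proj(n,[*(p[:2]+Rm@o),z])[0] for z in(63,98,112)];c=np.round(e[1]).astype(int)
        print(n,nm,"base,shoulder,tip px",np.round(e,1).tolist(),"window centre",c);print(g[c[1]-6:c[1]+10,c[0]-5:c[0]+6])
```

```text
top A base,shoulder,tip px [[282.6, 161.6], [282.7, 160.0], [282.7, 159.3]] window centre [283 160]
[[250 250 251 250 250 250 251 251 250 240 208]
 [251 250 250 251 250 250 251 250 250 243 209]
 [250 251 250 250 250 251 251 250 251 242 206]
 [250 250 250 250 250 250 250 250 251 242 194]
 [250 251 250 250 248 244 246 250 250 243 199]
 [250 250 248 246 238 189 225 249 250 246 217]
 [250 251 240 213 226 173 223 247 250 251 250]
 [250 251 241 179 189 228 233 236 250 250 251]
 [250 251 246 198 121 139 165 228 251 250 251]
 [251 250 251 242 195 205 230 245 250 250 250]
 [251 250 250 251 250 251 250 250 251 250 251]
 [250 250 250 250 251 250 250 251 250 250 251]
 [250 250 250 250 250 251 250 251 251 250 251]
 [250 250 250 250 250 250 251 250 250 251 251]
 [247 241 239 240 246 250 250 250 250 251 250]
 [227 135  83 118 204 246 251 250 251 250 251]]
top B base,shoulder,tip px [[316.5, 147.5], [317.3, 145.6], [317.6, 144.9]] window centre [317 146]
[[250 250 250 250 251 250 250 250 250 250 250]
 [250 250 251 250 250 251 250 250 250 250 250]
 [250 250 251 250 250 250 250 250 250 250 250]
 [251 
[... 1615 characters left out ...]
 242 241 231 176 122  96  95  95 107 159]
 [242 242 242 241 233 199 132  95  97  96 108]
 [242 242 242 242 239 223 170 129 110  95  97]
 [242 242 242 241 232 167 158 182 176  97  97]
 [242 242 241 235 230 153 142 196 228 140  97]
 [242 242 238 220 223 201 185 211 232 215 146]
 [242 242 236 195 180 218 210 210 215 240 220]
 [242 243 234 165 118 138 132 117 183 243 239]
 [242 242 234 165 112 116 114 116 180 242 242]
 [242 242 234 155 113 117 113 117 184 242 243]
 [242 242 233 147 112 116 113 120 186 242 243]
 [242 242 239 200 124 116 115 140 211 242 242]
 [242 242 242 237 186 163 167 206 239 242 242]
 [242 242 242 241 236 227 228 239 242 242 243]
 [242 242 242 242 242 242 239 242 242 242 242]]
```

Both cameras put the pins within about 1 mm of where they should be for the fixture centred under the TCP. The board sits about +1.2 mm in y in the grip. I'll correct by −1.2 mm along tool x and come down.

```bash
python3 -m creep '[{"delta_pos":[-1.2,8,0],"rot":[0,0,0],"jaw":15},{"delta_pos":[0,12,0],"rot":[0,0,0],"jaw":15},{"delta_pos":[0,14,0],"rot":[0,0,0],"jaw":15},{"delta_pos":[0,13,0],"rot":[0,0,0],"jaw":15},{"delta_pos":[0,10,0],"rot":[0,0,0],"jaw":15},{"delta_pos":[0,6,0],"rot":[0,0,0],"jaw":15},{"delta_pos":[0,4,0],"rot":[0,0,0],"jaw":15},{"delta_pos":[0,0,0],"rot":[0,0,0],"jaw":15},{"delta_pos":[0,0,0],"rot":[0,0,0],"jaw":15},{"delta_pos":[0,0,0],"rot":[0,0,0],"jaw":15}]'
python3 -m creep '[{"delta_pos":[0,2,0],"rot":[0,0,0],"jaw":15},{"delta_pos":[0,2,0],"rot":[0,0,0],"jaw":15},{"delta_pos":[0,2,0],"rot":[0,0,0],"jaw":15},{"delta_pos":[0,1,0],"rot":[0,0,0],"jaw":15},{"delta_pos":[0,1,0],"rot":[0,0,0],"jaw":15},{"delta_pos":[0,0,0],"rot":[0,0,0],"jaw":15},{"delta_pos":[0,0,0],"rot":[0,0,0],"jaw":15},{"delta_pos":[0,0,0],"rot":[0,0,0],"jaw":15},{"delta_pos":[0,0,0],"rot":[0,0,0],"jaw":15},{"delta_pos":[0,0,0],"rot":[0,0,0],"jaw":15}]'
python3 -c "
from h import *
plan((663.3,23.0,107.2),5.7);print(arm.read_state()['wrist_torque'])"
```

```text
clock: 22.3
position: [663.6, 22.8, 126.6]
ee_rot: [0.475, 0.525, -0.524, -0.474]
contact_force: [-0.1, 0.4, -3.0]
gripper_width: 27.0
clock: 23.13
position: [663.1, 22.7, 117.8]
ee_rot: [0.475, 0.524, -0.524, -0.474]
contact_force: [0.6, 0.2, -2.9]
gripper_width: 27.2
pos [663.1  22.7 117.8] F [ 0.6  0.2 -2.9] w 27.2 t 23.13 j [ 0.28  0.54 -0.04  0.   -0.99 -0.18]
turn [0.0002 0.     0.    ] shift(turned frame) [ 0.3 10.6 -0.2] rows 1.0 axes x [-0.099  0.995  0.   ] z [-0.995 -0.099  0.   ]
[ 0.02194808 -0.04971543 -0.01869908]
```

Past the pin tips with no contact force, so I'll keep going down.

```bash
python3 -m creep '[{"delta_pos":[0,1.5,0],"rot":[0,0,0],"jaw":15},{"delta_pos":[0,1.5,0],"rot":[0,0,0],"jaw":15},{"delta_pos":[0,1.5,0],"rot":[0,0,0],"jaw":15},{"delta_pos":[0,1.5,0],"rot":[0,0,0],"jaw":15},{"delta_pos":[0,1,0],"rot":[0,0,0],"jaw":15},{"delta_pos":[0,1,0],"rot":[0,0,0],"jaw":15},{"delta_pos":[0,0,0],"rot":[0,0,0],"jaw":15},{"delta_pos":[0,0,0],"rot":[0,0,0],"jaw":15},{"delta_pos":[0,0,0],"rot":[0,0,0],"jaw":15},{"delta_pos":[0,0,0],"rot":[0,0,0],"jaw":15}]'
python3 -c "
from h import *
plan((663.3,23.0,107.2),5.7);print(arm.read_state()['wrist_torque'])"
```

```text
clock: 23.97
position: [663.1, 22.7, 109.8]
ee_rot: [0.475, 0.524, -0.524, -0.474]
contact_force: [-0.4, 0.9, -2.8]
gripper_width: 27.0
pos [663.1  22.7 109.8] F [-0.4  0.9 -2.8] w 27.0 t 23.97 j [ 0.28  0.55 -0.05  0.   -0.98 -0.18]
turn [0.0002 0.0001 0.    ] shift(turned frame) [ 0.3  2.6 -0.2] rows 1.0 axes x [-0.099  0.995  0.   ] z [-0.995 -0.099  0.   ]
[ 0.01193793  0.01242359 -0.00413636]
```

```bash
python3 -m creep '[{"delta_pos":[0,0.7,0],"rot":[0,0,0],"jaw":15},{"delta_pos":[0,0.7,0],"rot":[0,0,0],"jaw":15},{"delta_pos":[0,0.6,0],"rot":[0,0,0],"jaw":15},{"delta_pos":[0,0.6,0],"rot":[0,0,0],"jaw":15},{"delta_pos":[0,0.6,0],"rot":[0,0,0],"jaw":15},{"delta_pos":[0,0.6,0],"rot":[0,0,0],"jaw":15},{"delta_pos":[0,0,0],"rot":[0,0,0],"jaw":15},{"delta_pos":[0,0,0],"rot":[0,0,0],"jaw":15},{"delta_pos":[0,0,0],"rot":[0,0,0],"jaw":15},{"delta_pos":[0,0,0],"rot":[0,0,0],"jaw":15}]'
python3 -c "
from h import *
plan((663.3,23.0,107.2),5.7);print(arm.read_state()['wrist_torque'])"
```

```text
clock: 24.8
position: [663.0, 22.7, 107.2]
ee_rot: [0.475, 0.524, -0.524, -0.474]
contact_force: [-3.9, 1.1, 5.6]
gripper_width: 26.9
pos [663.   22.7 107.2] F [-3.9  1.1  5.6] w 26.9 t 24.8 j [ 0.28  0.55 -0.05  0.   -0.97 -0.18]
turn [ 0.0005  0.0004 -0.0002] shift(turned frame) [ 0.3  0.  -0.3] rows 1.0 axes x [-0.099  0.995  0.   ] z [-0.995 -0.099  0.   ]
[ 0.22559256  1.12790318 -0.00167608]
```

Contact at exactly the seated height. I'll press slightly, ease off and open slowly.

```bash
python3 -m creep '[{"delta_pos":[0,0.5,0],"rot":[0,0,0],"jaw":15},{"delta_pos":[0,0.5,0],"rot":[0,0,0],"jaw":15},{"delta_pos":[0,0,0],"rot":[0,0,0],"jaw":15},{"delta_pos":[0,0,0],"rot":[0,0,0],"jaw":15},{"delta_pos":[0,0,0],"rot":[0,0,0],"jaw":15},{"delta_pos":[0,0,0],"rot":[0,0,0],"jaw":15},{"delta_pos":[0,0,0],"rot":[0,0,0],"jaw":15},{"delta_pos":[0,0,0],"rot":[0,0,0],"jaw":15},{"delta_pos":[0,0,0],"rot":[0,0,0],"jaw":15},{"delta_pos":[0,0,0],"rot":[0,0,0],"jaw":15}]'
python3 -m creep '[{"delta_pos":[0,-1,0],"rot":[0,0,0],"jaw":15},{"delta_pos":[0,-0.6,0],"rot":[0,0,0],"jaw":15},{"delta_pos":[0,0,0],"rot":[0,0,0],"jaw":24},{"delta_pos":[0,0,0],"rot":[0,0,0],"jaw":32},{"delta_pos":[0,0,0],"rot":[0,0,0],"jaw":45},{"delta_pos":[0,0,0],"rot":[0,0,0],"jaw":60},{"delta_pos":[0,0,0],"rot":[0,0,0],"jaw":75},{"delta_pos":[0,0,0],"rot":[0,0,0],"jaw":85},{"delta_pos":[0,0,0],"rot":[0,0,0],"jaw":85},{"delta_pos":[0,0,0],"rot":[0,0,0],"jaw":85}]'
```

```text
clock: 25.63
position: [663.0, 22.7, 107.2]
ee_rot: [0.475, 0.525, -0.524, -0.474]
contact_force: [-6.2, 1.5, 9.6]
gripper_width: 27.1
clock: 26.47
position: [663.1, 22.7, 106.4]
ee_rot: [-0.475, -0.524, 0.524, 0.475]
contact_force: [0.0, -0.1, 0.4]
gripper_width: 84.7
```

```bash
python3 -m creep '[{"delta_pos":[0,-4,0],"rot":[0,0,0],"jaw":85},{"delta_pos":[0,-12,0],"rot":[0,0,0],"jaw":85},{"delta_pos":[0,-25,0],"rot":[0,0,0],"jaw":85},{"delta_pos":[0,-30,0],"rot":[0,0,0],"jaw":85},{"delta_pos":[0,-30,0],"rot":[0,0,0],"jaw":85},{"delta_pos":[0,-25,0],"rot":[0,0,0],"jaw":85},{"delta_pos":[-20,0,10],"rot":[0,0,0],"jaw":85},{"delta_pos":[-35,0,20],"rot":[0,0,0],"jaw":85},{"delta_pos":[-35,0,20],"rot":[0,0,0],"jaw":85},{"delta_pos":[-35,0,20],"rot":[0,0,0],"jaw":85}]'
python3 -m creep '[{"delta_pos":[-35,0,20],"rot":[0,0,0],"jaw":85},{"delta_pos":[-35,0,20],"rot":[0,0,0],"jaw":85},{"delta_pos":[-35,0,20],"rot":[0,0,0],"jaw":85},{"delta_pos":[-35,0,20],"rot":[0,0,0],"jaw":85},{"delta_pos":[-35,0,20],"rot":[0,0,0],"jaw":85},{"delta_pos":[-35,0,20],"rot":[0,0,0],"jaw":85},{"delta_pos":[-20,0,10],"rot":[0,0,0],"jaw":85},{"delta_pos":[0,0,0],"rot":[0,0,0],"jaw":85},{"delta_pos":[0,0,0],"rot":[0,0,0],"jaw":85},{"delta_pos":[0,0,0],"rot":[0,0,0],"jaw":85}]'
python3 - <<'E'
from h import *
np.set_printoptions(linewidth=150)
f=np.array([663.1,23.9]);yaw=np.radians(5.7);Rm=np.array([[np.cos(yaw),-np.sin(yaw)],[np.sin(yaw),np.cos(yaw)]])
for n in("top","scene"):
    im=arm.get_image(n)[:,:,::-1];cv2.imwrite(f"pics/m_{n}.png",im)
    b,g,r=[c.astype(float) for c in cv2.split(im)];m=(g-np.maximum(r,b)>25)&(g>70);ys,xs=np.nonzero(m)
    for z in (101.2,115.7):
        P=(plane(n,np.c_[xs,ys],z)[:,:2]-f)@Rm;k=(abs(P[:,0])<46)&(abs(P[:,1])<90);P=P[k]
        print(n,z,k.sum(),"green ext",P.min(0).round(1),P.max(0).round(1))
    for nm,o in(("A",(-25,62)),("B",(15,-62))):
        e=proj(n,[*(f+Rm@o),105])[0];c=np.round(e).astype(int);print(n,nm,e.round(1),c);print((g-np.maximum(r,b))[c[1]-3:c[1]+4,c[0]-3:c[0]+4].astype(int))
    for d in arm.masks_of(n,"cover_mid")[:1]:print("cover",d["p"],plane(n,d["location"],41).round(1))
    for t in("tape","driver","flask"):print(t,[np.round(d["location"],1).tolist() for d in arm.find_in(n,t)[:3]])
E
```

```text
clock: 27.3
position: [605.2, -109.6, 234.1]
ee_rot: [0.475, 0.525, -0.524, -0.474]
contact_force: [0.8, -0.1, -0.8]
gripper_width: 85.2
clock: 28.13
position: [499.5, -350.2, 233.3]
ee_rot: [0.475, 0.524, -0.524, -0.474]
contact_force: [0.7, -0.1, -0.9]
gripper_width: 84.9
top 101.2 599 green ext [-38.3 -74.7] [38.9 73.9]
top 115.7 599 green ext [-40.5 -73.3] [36.  74.1]
top A [282.7 159.6] [283 160]
[[64 64 65 63 62 63 62]
 [65 65 55 52 59 62 61]
 [64 56 36 15 39 65 64]
 [62 53 30 13 28 63 65]
 [60 60 45 32 44 65 65]
 [55 63 67 66 67 63 61]
 [43 52 47 46 43 40 31]]
top B [317.4 145.2] [317 145]
[[ 1 64 63 63 64 65 64]
 [-2 65 61 59 62 64 63]
 [ 1 66 54 34 35 59 64]
 [-1 72 41 16 13 42 62]
 [ 5 70 51 32 27 51 62]
 [48 59 65 64 61 66 62]
 [63 62 63 66 62 62 62]]
cover 0.47 [[ 460.4 -333.4   41. ]]
tape [[301.5, 164.4], [302.5, 206.1]]
driver [[399.9, 144.7], [300.4, 145.9]]
flask [[211.8, 154.5]]
scene 101.2 662 green ext [-39.5 -73.2] [36.8 77.4]
scene 115.7 662 green ext [-34.  -78.9] [41.4 69.9]
scene A [316.  251.4] [316 251]
[[21 43 54 55 53 33  3]
 [48 55 52 45 45 52 41]
 [55 53 37 22 29 52 54]
 [54 48 21  0  9 49 54]
 [55 49 31 10 22 50 54]
 [36 53 49 38 45 55 52]
 [19 39 46 55 54 53 48]]
scene B [295.5 287.8] [296 288]
[[58 58 54 49 58 57 38]
 [57 51 34 28 49 57 56]
 [55 40  7  2 22 53 57]
 [56 41  6  2 14 51 57]
 [57 54 33 25 42 59 56]
 [51 58 58 58 56 56 58]
 [31 52 58 58 56 56 57]]
cover 0.98 [[ 474.  -317.9   41. ]]
tape [[254.4, 227.6]]
driver [[184.8, 365.3], [309.6, 290.8]]
flask [[388.5, 218.6]]
```

Run:
```python
import cv2,numpy as np
a=cv2.imread("pics/scene0.png",0).astype(np.float32);b=cv2.imread("pics/m_scene.png",0).astype(np.float32)
for k,(x0,x1,y0,y1) in dict(tape=(230,275,215,255),driver=(165,235,345,395),flask=(370,402,195,245)).items():
    print(k,cv2.phaseCorrelate(a[y0:y1,x0:x1].copy(),b[y0:y1,x0:x1].copy()))
from bench import arm
s=arm.read_state();print(s["contact_force"].round(1),s["joint_vel"].round(3));arm.job_done()
```

```text
tape ((0.4853411586914298, -0.00023023694176771414), 0.9942086476749844)
driver ((0.03953426276800798, 0.007066674053309185), 0.924592262506485)
flask ((-0.03201221554932587, 0.06034288112419617), 0.9630117985606194)
[0.4 0.5 0.3] [-0.004  0.001  0.001 -0.     0.001  0.001]
the job is handed in; nothing more can be done
```

The cover is off the probe block and standing open side down in the grey tray. The small board from the foam pad is on both tooling pins, terminal block to the left, and released. I handed the job in at about 29 s.

- **Cover:** I lowered it until the arm felt about 8 N, at the height expected for the tray floor, before letting go. The last look put it inside the tray, but roughly: the two cameras differed by about 20 mm, because the arm hid part of the tray from the top camera and the scene view shows mostly the cover's side. An earlier, clearer top view had it within a few mm of the tray's centre.
- **Board:** It went past the pin tips with no force and made contact at exactly the seated height; pressing harder did not lower it. In the final images both holes line up with the pins to about half a pixel, roughly 1–1.5 mm, and the board outline matches a board lying flat at that height.
- **Side force:** While pressing, I saw about 6 N sideways, likely a hole edge against a pin. It was gone once I released.
- **Bystanders:** The network reported the tape about 8 pixels off its first position. Comparing the before and after images showed at most 0.5 pixel of movement for the tape, screwdriver and bottle, so I took the network's figure as noise.

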